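Park the wet mug lid on the coaster

ROBOT

A 6-joint arm with a two-finger parallel gripper is mounted at the origin on the work surface. World frame = base frame: x ahead of the robot, y to its left, z up, the work surface at z = 0. Lengths are in m, angles in rad, forces in N, time in s.
With the tool pointing down it reaches from about 0.325 to 0.775 m from the base axis. Payload 5.5 kg.
Tool frame: the origin (TCP) lies on the mounting face of the last link; the fingertips stand 182 mm ahead of it and the grasp point (between the pads) lies 163 mm ahead of it; z points along the fingers, y is the direction in which the jaws open and shut (so a half turn about z gives the same grasp; the last joint's range is limited). The gripper opens to 88 mm and grips with 3 to 60 N. Pads are 20 mm wide; open, the fingers measure 115 mm over their backs; the gripper's body (75 mm by 178 mm) begins 61 mm behind the grasp point.
Start: joints at [-1.23, 0.091, 1.231, -0, 1.82, -0.057], TCP at [0.232, -0.553, 0.405] pointing down, gripper open.
Joint ranges: [-2.87, 2.87], [-0.86, 2.18], [0.17, 2.46], [-1.51, 4.65], [0.06, 2.69], [-2.65, 2.65]. Speed limits (rad/s): [2.57, 2.57, 3.01, 3.14, 3.14, 3.14].

INTERFACE

Orientations are given as a unit quaternion [w, x, y, z].
In Python, from cell import r, capture, camera_model gives the robot as it stands.
- The arm moves only by the tool apply_moves, never from a script. Its argument "targets" is a list of rows, each an object with "translation": the shift along the world's x, y, z in cm, a list of three; "yaw": the turn about the world's z in rad. In form: [{"translation": [dx, dy, dz], "yaw": yaw}, ...]. A call has exactly 10 rows; each row is the pose to reach, as a shift and turn from the pose measured when the call began; what a row does not reach only later rows make up. A row lasts 1/10 s, in which the tool goes at most 50 mm and 8.59 degrees, less where a joint would pass 70% of its speed; a pose out of reach is approached as far as the arm can. A call with a gripper value outside its range is refused whole. "jaw" is the finger opening in cm, from 0 to 8.78, set as the call begins (left out, the last holds). The fingers move at their own pace and stop on an object; "force" is the grip in N (left out, the last holds). Time passes only in rows, so rows that repeat a pose let the fingers close, or fill a call up. It gives the time, the measured TCP pose, the force and the opening at its end, in the units of the state.
- r.get_state(): the state, without advancing time (a new reading comes with each control period).
- capture(name): name is "side" or "top" or "wrist"; returns the picture (384x512x3 uint8, blue, green, red); there is no depth.
- camera_model(name): a dict with "intrinsics" (3x3 intrinsics, pixels), "k1" (the pictures are not rectified: a ray, as slopes to the right and down, at radius r is drawn at 1 + k1 r^2 times it, then the intrinsics apply), "pose" (4x4, takes a point from camera to world coordinates); the wrist camera has in their place "T_tool_cam" (4x4, takes a point from camera to tool coordinates, whose origin is the TCP and whose axes are the flange's). Camera axes: x right, y up, looking along -z (the intrinsics and any distortion apply to the point x, -y, -z); pixel columns grow to the right and rows downward; lengths in m; the calibration is good to about 2 mm. A picture is of the moment at which its call begins: read the wrist's pose just before it. camera_model takes no time and is no camera call.
- r.sign_off(): hands the job in, once; it reports no verdict.
The state is a dict: "time_s": time; "joints": joint angles; "qd": joint speeds; "tau": joint torques, N m; "position": TCP position; "tcp_rot": TCP orientation; "ft_force": force on the tool from outside, world axes, zero at the start; "torque": the same for the moment, N m; "grip_width": finger opening in m.
Only numpy, scipy, OpenCV 4.12 (cv2) and the standard library are available. Lean on these libraries where they do the work, as an engineer would, in place of code of your own. Each camera call takes 0.05 s, during which the arm holds its last target.

TASK

The steel mug on the oak shelf has just been rinsed and should air: unscrew its black lid, regripping as often as the thread needs, until it lifts free, and set it right way up in the middle of the round marble coaster, so that no part of its rim hangs over the coaster's edge. The lid is wet, so it must never touch the oak; set it down rather than drop it, leave the mug standing where it is with the coaster in its place, and do not disturb the other things on the shelf.

Things in the scene. Friction and masses are not known exactly. Their poses are not given: they have to be found in the camera images.
- mug: Loose stainless steel mug, 0.45 to 0.65 kg, upright on a rubber foot: body 72 mm across, 106 mm tall, sloped shoulder up to 119 mm, then a neck 120 to 142 mm high, hidden by the lid. Its handle (9 mm bar, 20 to 100 mm high) reaches 65 mm from the axis along the mug's +x. Origin: centre of the underside, z up. Pulled up hard while the thread holds, the mug comes along.
- thread (a point): Centre of the mug's neck, 131 mm above its underside, z up. Neck 57 mm across its coarse right-hand three-start thread: the lid unscrews counter-clockwise seen from above, climbing 16.5 mm per turn (2.6 mm per rad, about 1 mm of play), so rise with it. It lets go somewhere between two thirds and nine tenths of a turn from home; turning a quarter turn past that is harmless. A lid let go halfway stays where it is.
- lid: The mug's black plastic screw lid, round and ribbed, 65 mm across, 32 mm tall, 0.06 to 0.09 kg, flat on top, open underneath. Origin: centre of its lower rim, z up. Starts screwed fully home, rim 121 mm above the mug's underside, with free space for fingertips beside the shoulder below. Grip its side, at any yaw. Once off the thread it must rise 10 mm more to clear the neck.
- coaster: Loose round flat coaster of pale marble with a cork foot, 79 mm across and 9 mm thick (0.12 kg), lying on the shelf, on the mug's left or right. Origin: centre of its underside, z up; its top is 9 mm above that.
- table: The oak shelf top on which everything stands, height 0. Origin on its upper face, near its middle.
- kettlebell: Bystander: pink vinyl kettlebell, 116 mm across, 170 mm tall, 2 kg, standing behind the other things. Origin: centre of the underside.
- grip_ring: Bystander: grey hand grip ring lying flat, 72 mm across with a 42 mm hole, 19 mm thick. Origin: centre of the underside.
- doorstop: Bystander: black plastic doorstop wedge, 115 x 42 x 30 mm. Origin: centre of the underside, its thick end towards its own +x.
- polish_tin: Bystander: closed flat round steel tin of shoe polish, 72 mm across, 20 mm tall. Origin: centre of the underside.
- key_bowl: Bystander: white ceramic bowl, 124 mm across, 45 mm tall. Origin: centre of the underside.
- torch: Bystander: torch lying on its side, 130 mm long, 38 mm thick. Origin: on the shelf under its middle, its long axis along its own x.
- shoe_brush: Bystander: shoe brush lying bristles down, 150 x 50 x 42 mm. Origin: centre of the underside, its long axis along its own x.
Things that resemble listed ones, but are neither listed nor needed, are in the scene too. There is more than one size of the coaster; the job needs the middle-sized.

How it is judged:
By the outcome, as a careful person would: the job done as asked, in the order asked, and still so for the second after the job is handed in, with the robot touching nothing.
It also fails if it takes over 72 s, if anything falls off the work surface, if the arm or the gripper's body presses on something with over 40 N, if the wrist force passes 120 N, or if a joint passes its speed limit or range.

## Working session

There is one attempt and no reset: what is moved stays moved. The work goes in short steps, Python scripts to look and compute and a tool call to move; the robot and the scene stay as the last step left them, time stands still between calls to the robot, and variables do not carry over. Pictures are saved under pics/ and viewed, and the job is handed in when it is done.

Besides the shell and the picture viewer there is one more tool, called after "Call:" as a command line: name --argument value ..., lists and objects as JSON in quotes. apply_moves: Moves the arm, as the interface text tells. Its arguments: {"type":"object","properties":{"targets":{"type":"array"},"jaw":{"type":"number"},"force":{"type":"number"}},"required":["targets"]}

```bash
mkdir -p pics; ls; python3 - <<'E'
from cell import r,capture,camera_model
import cv2
s=r.get_state();print({k:s[k] for k in s if k in('time_s','position','tcp_rot','grip_width','ft_force')})
for n in('side','top'):
    cv2.imwrite(f'pics/{n}0.png',capture(n));m=camera_model(n);print(n,m)
print(camera_model('wrist'))
E
```

```text
pics
{'time_s': 0.0, 'position': array([ 0.23245252, -0.55321285,  0.40350317]), 'tcp_rot': array([-9.50200186e-04,  9.80285825e-01,  1.97582339e-01, -1.33697596e-04]), 'ft_force': array([-0.78143605,  0.19228063, -0.19689811]), 'grip_width': 0.08743158675161594}
side {'intrinsics': array([[412.44792008,   0.        , 249.41862292],
       [  0.        , 412.44792008, 195.33093965],
       [  0.        ,   0.        ,   1.        ]]), 'k1': -0.06919254106513145, 'pose': array([[-0.85314134,  0.355917  , -0.38140915,  0.10243527],
       [-0.52139981, -0.60569682,  0.6010604 ,  0.7158039 ],
       [-0.0170907 ,  0.71165613,  0.70232005,  0.93173935],
       [ 0.        ,  0.        ,  0.        ,  1.        ]])}
top {'intrinsics': array([[432.99814934,   0.        , 249.96109053],
       [  0.        , 432.99814934, 184.66506379],
       [  0.        ,   0.        ,   1.        ]]), 'k1': 0.03567615136891715, 'pose': array([[-0.01467346,  0.99881459, -0.04641241,  0.50151085],
       [-0.99972663, -0.01381016,  0.01886673,  0.00231377],
       [ 0.01820341,  0.04667657,  0.99874418,  1.17891278],
       [ 0.        ,  0.        ,  0.        ,  1.        ]])}
{'intrinsics': array([[307.74042237,   0.        , 259.43052034],
       [  0.        , 307.74042237, 189.80124367],
       [  0.        ,   0.        ,   1.        ]]), 'k1': -0.06503490549964969, 'T_tool_cam': array([[ 1.98948158e-04,  9.52272735e-01,  3.05248420e-01,
         8.45898981e-02],
       [ 9.99999437e-01,  1.28713175e-04, -1.05329978e-03,
        -1.28547621e-03],
       [-1.04231815e-03,  3.05248458e-01, -9.52272174e-01,
         1.99985161e-02],
       [ 0.00000000e+00,  0.00000000e+00,  0.00000000e+00,
         1.00000000e+00]])}
```

View pics/side0.png

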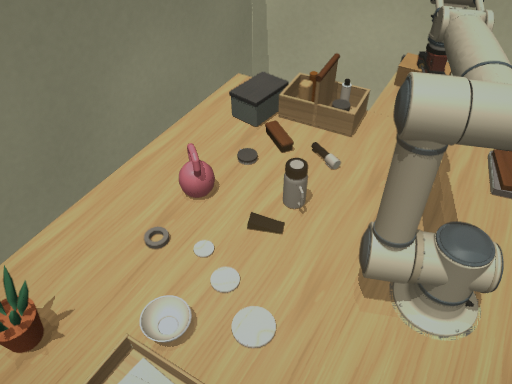

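View pics/top0.png

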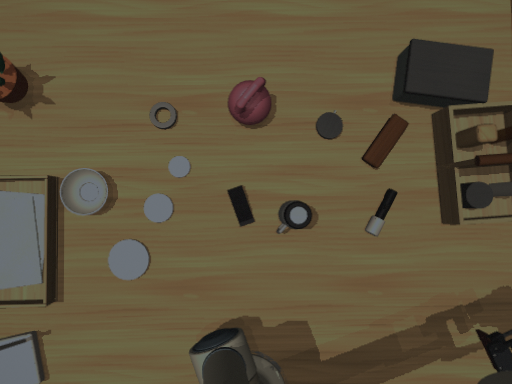

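The top view shows the mug with its lid at (297,215) and three pale discs at (179,167), (158,208) and (129,260). The middle-sized disc is the one at (158,208). In the side view, the mug is at (295,180) and the middle disc at (225,279). Next I'll measure their positions.

```bash
cat > h.py <<'E'
import numpy as np,cv2
from cell import r,capture,camera_model
from scipy.spatial.transform import Rotation as R
def T_tool(s):
    q=s['tcp_rot'];T=np.eye(4);T[:3,:3]=R.from_quat([q[1],q[2],q[3],q[0]]).as_matrix();T[:3,3]=s['position'];return T
def pose(name,s=None):
    m=camera_model(name)
    return m, (m['pose'] if 'pose' in m else T_tool(s)@m['T_tool_cam'])
def cast(name,pts,z,s=None):
    m,P=pose(name,s);K=m['intrinsics']
    d=np.array([m['k1'],0,0,0,0.])
    u=cv2.undistortPoints(np.float64(pts).reshape(-1,1,2),K,d,None).reshape(-1,2)
    D=np.c_[u[:,0],-u[:,1],-np.ones(len(u))]@P[:3,:3].T;o=P[:3,3]
    return o+D*((z-o[2])/D[:,2])[:,None]
def proj(name,pts,s=None):
    m,P=pose(name,s);K=m['intrinsics']
    q=(np.atleast_2d(pts)-P[:3,3])@P[:3,:3];q=q*[1,-1,-1]
    return cv2.projectPoints(q,np.zeros(3),np.zeros(3),K,np.array([m['k1'],0,0,0,0.]))[0].reshape(-1,2)
def circ(name,mask,z,s=None,near=None,amin=30):
    out=[]
    for c in cv2.findContours(mask,cv2.RETR_EXTERNAL,cv2.CHAIN_APPROX_NONE)[0]:
        if cv2.contourArea(c)<amin:continue
        p=cast(name,c.reshape(-1,2),z,s)[:,:2]
        A=np.c_[2*p,np.ones(len(p))];x=np.linalg.lstsq(A,(p**2).sum(1),rcond=None)[0]
        rr=np.sqrt(x[2]+x[0]**2+x[1]**2);out.append((x[:2].round(4),round(2*rr,4),c.reshape(-1,2).mean(0).round(1),np.std(np.hypot(*(p-x[:2]).T)).round(4)))
    return out
E
python3 - <<'E'
from h import *
for n in('side','top'):
    im=cv2.imread(f'pics/{n}0.png');hsv=cv2.cvtColor(im,cv2.COLOR_BGR2HSV)
    w=((hsv[...,1]<60)&(hsv[...,2]>(110 if n=='top' else 160))).astype(np.uint8)*255
    print(n)
    for o in circ(n,w,0.009): 
        if 0.04<o[1]<.15:print('white',*o)
    for o in circ(n,w,0.153): 
        if 0.02<o[1]<.06:print('lidtop white',*o)
    b=(hsv[...,2]<70 if n=='side' else hsv[...,2]<50).astype(np.uint8)*255
    b=cv2.morphologyEx(b,cv2.MORPH_CLOSE,np.ones((3,3),np.uint8))
    for o in circ(n,b,0.15):
        if 0.04<o[1]<.12:print('black',*o)
    x,y=(295,180) if n=='side' else (297,215)
    cv2.imwrite(f'pics/{n}0z.png',cv2.resize(im[y-50:y+50,x-60:x+60],None,fx=6,fy=6,interpolation=cv2.INTER_CUBIC))
E
```

```text
side
white [0.5012 0.5399] 0.0822 [145.5 376.6] 0.0135
white [0.3618 0.3041] 0.1053 [253.2 325.7] 0.0008
white [0.5608 0.3991] 0.1256 [164.7 317.9] 0.0008
white [0.497 0.227] 0.0757 [224.7 278.6] 0.0009
white [-0.0984 -0.1625] 0.0632 [490. 270.] 0.0101
white [0.6064 0.1723] 0.0564 [203.3 247.7] 0.0009
white [ 0.1418 -0.0823] 0.1159 [391.9 254.4] 0.0185
white [ 0.0452 -0.1344] 0.103 [428.  253.1] 0.0144
white [ 0.5438 -0.2872] 0.041 [296.5 164. ] 0.0015
lidtop white [-0.0671 -0.0255] 0.0534 [490. 270.] 0.0085
lidtop white [0.5277 0.2571] 0.0476 [203.3 247.7] 0.0008
lidtop white [ 0.475  -0.1306] 0.0346 [296.5 164. ] 0.0013
lidtop white [ 0.3979 -0.2067] 0.0337 [331.8 158. ] 0.003
black [0.709  0.6222] 0.0608 [ 30.1 333.2] 0.0081
black [0.7891 0.5837] 0.0404 [ 24.7 299.7] 0.0086
black [0.8474 0.611 ] 0.0951 [ 12.8 290.5] 0.0088
black [0.4418 0.1122] 0.0719 [264.7 223.6] 0.0094
black [ 0.4697 -0.117 ] 0.0788 [296.1 168.5] 0.0059
black [ 0.4479 -0.2302] 0.0505 [318.6 149.7] 0.008
black [ 0.5749 -0.2273] 0.1022 [278.1 141.1] 0.0148
black [ 0.3201 -1.7936] 0.1164 [460.4   2.1] 0.0214
top
w
[... 230 characters left out ...]
7 166.2] 0.0008
lidtop white [0.1474 0.0953] 0.0258 [202.2 358.4] 0.0043
lidtop white [ 0.4484 -0.3128] 0.0269 [375.5 225.5] 0.0043
lidtop white [ 0.4762 -0.1299] 0.0349 [298.  214.7] 0.0007
lidtop white [0.5953 0.1509] 0.047 [178.7 166.2] 0.0007
black [0.1618 0.5011] 0.0888 [ 37.7 354.4] 0.0114
black [ 0.1422 -0.5776] 0.1054 [497.  356.4] 0.0153
black [0.3028 0.5132] 0.0649 [ 21.  301.7] 0.011
black [ 0.4775 -0.1234] 0.0706 [295.  214.1] 0.0025
black [ 0.4998 -0.3393] 0.0538 [385.6 203.7] 0.0094
black [0.5006 0.0057] 0.0702 [240.6 205.3] 0.0108
black [ 0.518  -0.5687] 0.0841 [482.6 194.6] 0.0124
black [ 0.6888 -0.2078] 0.06 [328.8 125.7] 0.001
black [0.7887 0.5398] 0.0676 [15.6 88. ] 0.0104
```

View pics/top0z.png

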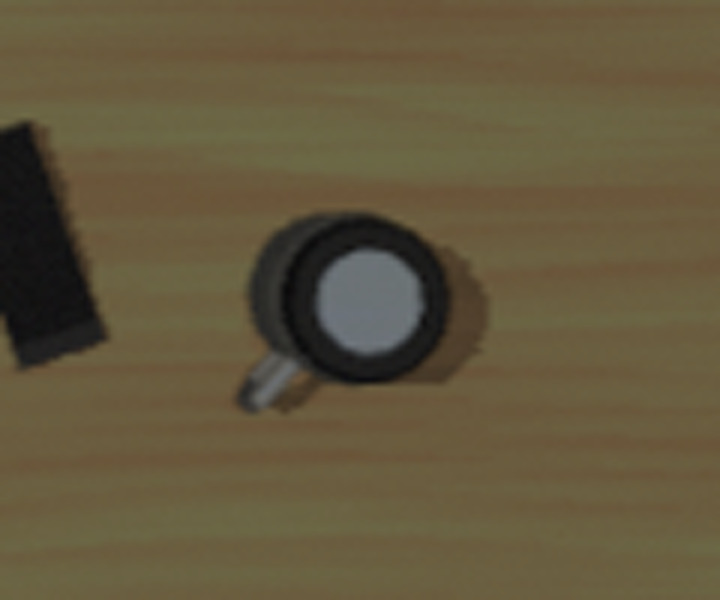

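View pics/side0z.png

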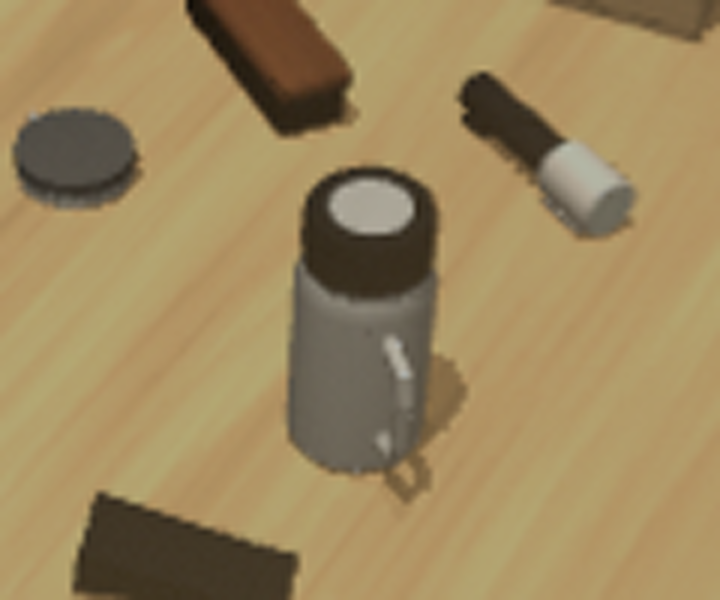

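Call:
apply_moves --targets '[{"translation": [2.4,4.2,0],"yaw": -0.1},{"translation": [4.8,8.4,0],"yaw": -0.2},{"translation": [7.2,12.6,0],"yaw": -0.3},{"translation": [9.6,16.8,0],"yaw": -0.4},{"translation": [12,21,0],"yaw": -0.5},{"translation": [14.4,25.2,0],"yaw": -0.6},{"translation": [16.8,29.4,0],"yaw": -0.7},{"translation": [19.2,33.6,0],"yaw": -0.8},{"translation": [21.6,38,0],"yaw": -0.9},{"translation": [24.3,42.3,0],"yaw": -1.0}]' --jaw 8.78

```text
time_s: 1.1
position: [0.4753, -0.1289, 0.4035]
tcp_rot: [-0.001, 0.954, -0.299, 0.0]
ft_force: [0.2, -1.1, -0.0]
grip_width: 0.0879
```

Call:
apply_moves --targets '[{"translation": [0,0,0],"yaw": -0.1},{"translation": [0,0,0],"yaw": -0.2},{"translation": [0,0,0],"yaw": -0.3},{"translation": [0,0,0],"yaw": -0.4},{"translation": [0,0,0],"yaw": -0.45},{"translation": [0,0,0],"yaw": -0.5},{"translation": [0,0,0],"yaw": -0.5},{"translation": [0,0,0],"yaw": -0.5},{"translation": [0,0,0],"yaw": -0.5},{"translation": [0,0,0],"yaw": -0.5}]'

```text
time_s: 2.1
position: [0.4753, -0.1289, 0.4034]
tcp_rot: [-0.001, 0.851, -0.525, 0.0]
ft_force: [0.8, 0.7, 0.9]
grip_width: 0.0879
```

```bash
cat > look.py <<'E'
from h import *
import sys
s=r.get_state();im=capture('wrist');cv2.imwrite(f'pics/{sys.argv[1]}.png',im)
print(s['time_s'],s['position'].round(4),'yaw',np.arctan2(*T_tool(s)[[1,0],0]).round(3),'tilt',T_tool(s)[:3,2].round(4),s['joints'].round(3),s['ft_force'].round(2),s['grip_width'].round(4))
hsv=cv2.cvtColor(im,cv2.COLOR_BGR2HSV)
w=((hsv[...,1]<70)&(hsv[...,2]>120)).astype(np.uint8)*255
for o in circ('wrist',w,float(sys.argv[2]),s,amin=200):
    if o[3]<.004:print(*o)
E
python3 look.py w1 0.153
```

```text
Traceback (most recent call last):
  File "look.py", line 4, in <module>
    print(s['time_s'],s['position'].round(4),'yaw',np.arctan2(*T_tool(s)[[1,0],0]).round(3),'tilt',T_tool(s)[:3,2].round(4),s['joints'].round(3),s['ft_force'].round(2),s['grip_width'].round(4))
                                                                                                                                                                        ^^^^^^^^^^^^^^^^^^^^^
AttributeError: 'float' object has no attribute 'round'
```

View pics/w1.png

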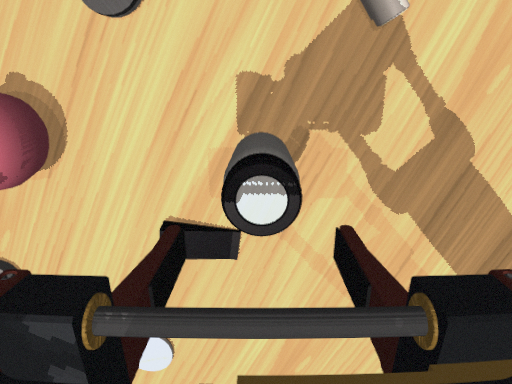

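The lid top is at about (262,195), and half of its white disc is in shadow. The mask threshold needs adjusting.

```bash
sed -i "s/s\['grip_width'\].round(4)/round(s['grip_width'],4)/; s/>120/>float(sys.argv[3])/" look.py; python3 look.py w2 0.153 75
```

```text
2.15 [ 0.4753 -0.129   0.4034] yaw -1.106 tilt [ 1.4e-03  7.0e-04 -1.0e+00] [-3.340e-01 -1.990e-01  1.513e+00  1.000e-03  1.827e+00  2.343e+00] [ 0.12 -0.2  -0.27] 0.0877
[0.4958 0.061 ] 0.0405 [155.3 354.6] 0.0038
[ 0.4749 -0.13  ] 0.0407 [261.1 199.6] 0.0002
[ 0.461  -0.2927] 0.0217 [385.1   9.7] 0.0027
```

Call:
apply_moves --targets '[{"translation": [0,-0.1,-2],"yaw": 0},{"translation": [0,-0.1,-4],"yaw": 0},{"translation": [0,-0.1,-5.5],"yaw": 0},{"translation": [0,-0.1,-7],"yaw": 0},{"translation": [0,-0.1,-8],"yaw": 0},{"translation": [0,-0.1,-9],"yaw": 0},{"translation": [0,-0.1,-9.5],"yaw": 0},{"translation": [0,-0.1,-9.5],"yaw": 0},{"translation": [0,-0.1,-9.5],"yaw": 0},{"translation": [0,-0.1,-9.5],"yaw": 0}]'

```text
time_s: 3.2
position: [0.4755, -0.13, 0.3093]
tcp_rot: [-0.001, 0.851, -0.525, 0.001]
ft_force: [0.1, -0.1, -0.5]
grip_width: 0.0878
```

Call:
apply_moves --targets '[{"translation": [0,0,0],"yaw": 0},{"translation": [0,0,0],"yaw": 0},{"translation": [0,0,0],"yaw": 0},{"translation": [0,0,0],"yaw": 0},{"translation": [0,0,0],"yaw": 0},{"translation": [0,0,0],"yaw": 0},{"translation": [0,0,0],"yaw": 0},{"translation": [0,0,0],"yaw": 0},{"translation": [0,0,0],"yaw": 0},{"translation": [0,0,0],"yaw": 0}]' --jaw 5.5 --force 25

```text
time_s: 4.2
position: [0.4755, -0.13, 0.3094]
tcp_rot: [-0.001, 0.851, -0.525, 0.001]
ft_force: [-1.9, -1.4, 3.3]
grip_width: 0.065
```

```bash
python3 look.py w3 0.153 75
```

```text
4.2 [ 0.4755 -0.13    0.3094] yaw -1.106 tilt [ 0.0028  0.     -1.    ] [-3.360e-01 -1.990e-01  1.679e+00  1.000e-03  1.659e+00  2.341e+00] [-1.93 -1.35  3.31] 0.065
[ 0.5867 -0.026 ] 0.0124 [ 10.7 324.2] 0.0015
[ 0.476  -0.1297] 0.0407 [259.5 263.1] 0.0002
```

View pics/w3.png

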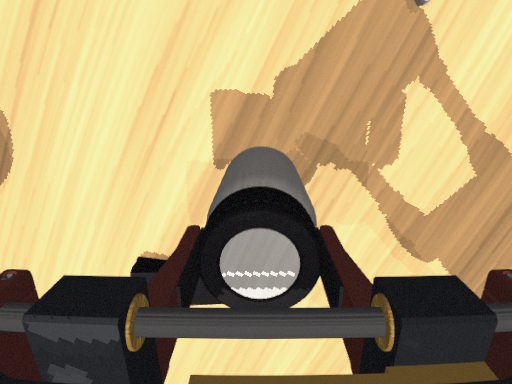

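The pads hold the lid at 65 mm. Now I'll start unscrewing counter-clockwise, rising 2.6 mm per rad.

Call:
apply_moves --targets '[{"translation": [0,0,0.04],"yaw": 0.14},{"translation": [0,0,0.07],"yaw": 0.28},{"translation": [0,0,0.11],"yaw": 0.42},{"translation": [0,0,0.15],"yaw": 0.56},{"translation": [0,0,0.18],"yaw": 0.7},{"translation": [0,0,0.22],"yaw": 0.84},{"translation": [0,0,0.25],"yaw": 0.98},{"translation": [0,0,0.29],"yaw": 1.12},{"translation": [0,0,0.33],"yaw": 1.26},{"translation": [0,0,0.36],"yaw": 1.4}]'

```text
time_s: 5.25
position: [0.4758, -0.1298, 0.3127]
tcp_rot: [-0.002, 0.989, 0.149, 0.001]
ft_force: [0.6, 0.6, -0.4]
grip_width: 0.0649
```

```bash
python3 look.py w4 0.157 75; python3 - <<'E'
from h import *
print(r.get_state()['torque'])
im=capture('side');cv2.imwrite('pics/side1z.png',cv2.resize(im[110:230,220:370],None,fx=5,fy=5))
E
```

```text
5.25 [ 0.4758 -0.1298  0.3127] yaw 0.3 tilt [ 0.0015  0.0036 -1.    ] [-0.337 -0.198  1.672  0.004  1.667  0.935] [ 0.58  0.58 -0.37] 0.0649
[ 0.393  -0.0022] 0.0125 [ 10.7 324.7] 0.0015
[ 0.5026 -0.2271] 0.0253 [453.5 268. ] 0.0038
[ 0.477  -0.1277] 0.0405 [259.4 263. ] 0.0002
[ 0.14287999 -0.20022889 -0.004753  ]
```

View pics/side1z.png

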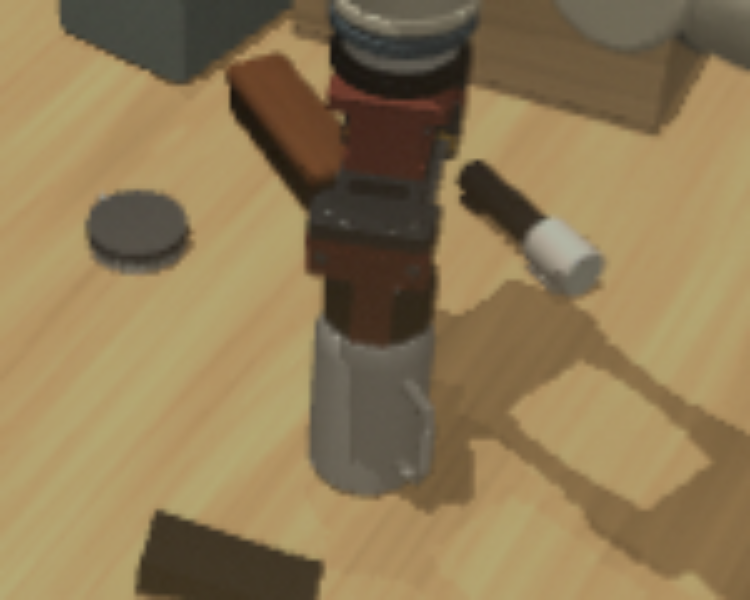

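View pics/w4.png

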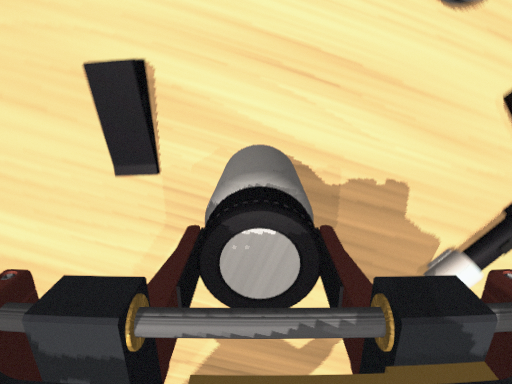

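```bash
python3 - <<'E'
from h import *
import math
for d in range(90,271,15):
    a=math.radians(d);print(d,proj('side',[[.4755+.062*math.cos(a),-.13+.062*math.sin(a),z] for z in(.03,.06,.09)]).round(1).tolist())
im=capture('side');cv2.imwrite('pics/side2z.png',cv2.resize(im[160:220,260:340],None,fx=10,fy=10,interpolation=cv2.INTER_CUBIC))
o=cv2.imread('pics/side0.png');cv2.imwrite('pics/side0zz.png',cv2.resize(o[160:220,260:340],None,fx=10,fy=10,interpolation=cv2.INTER_CUBIC))
im=capture('top');cv2.imwrite('pics/top1z.png',cv2.resize(im[165:265,237:357],None,fx=6,fy=6,interpolation=cv2.INTER_CUBIC))
E
```

```text
90 [[284.4, 206.6], [284.8, 199.7], [285.3, 192.4]]
105 [[289.4, 208.2], [290.0, 201.2], [290.5, 193.9]]
120 [[294.8, 208.7], [295.4, 201.7], [296.1, 194.5]]
135 [[300.1, 208.2], [300.8, 201.2], [301.5, 194.0]]
150 [[304.9, 206.8], [305.7, 199.8], [306.5, 192.5]]
165 [[308.9, 204.4], [309.8, 197.5], [310.7, 190.2]]
180 [[311.8, 201.4], [312.7, 194.5], [313.6, 187.2]]
195 [[313.4, 198.0], [314.4, 191.0], [315.3, 183.8]]
210 [[313.7, 194.4], [314.6, 187.4], [315.5, 180.2]]
225 [[312.6, 190.8], [313.4, 183.8], [314.3, 176.6]]
240 [[310.2, 187.5], [311.0, 180.5], [311.9, 173.3]]
255 [[306.8, 184.7], [307.6, 177.7], [308.4, 170.5]]
270 [[302.6, 182.6], [303.3, 175.6], [304.0, 168.4]]
```

View pics/side2z.png

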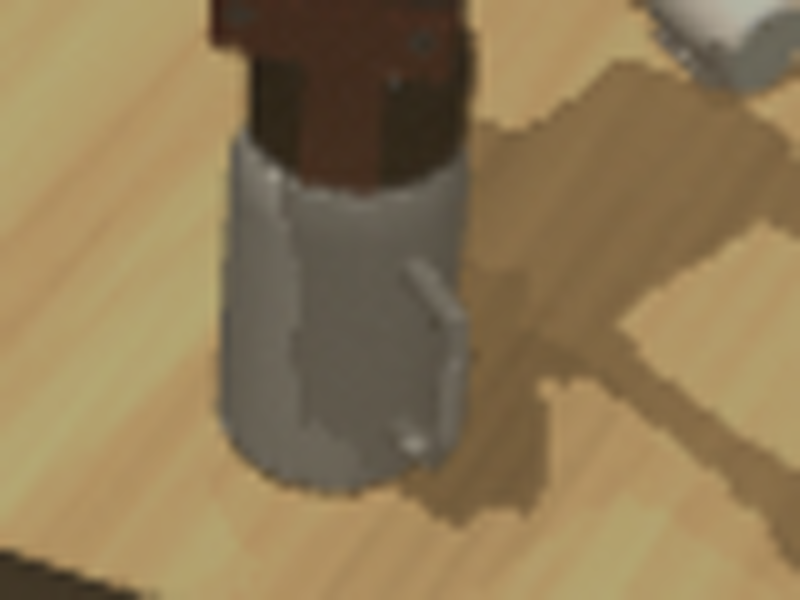

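View pics/side0zz.png

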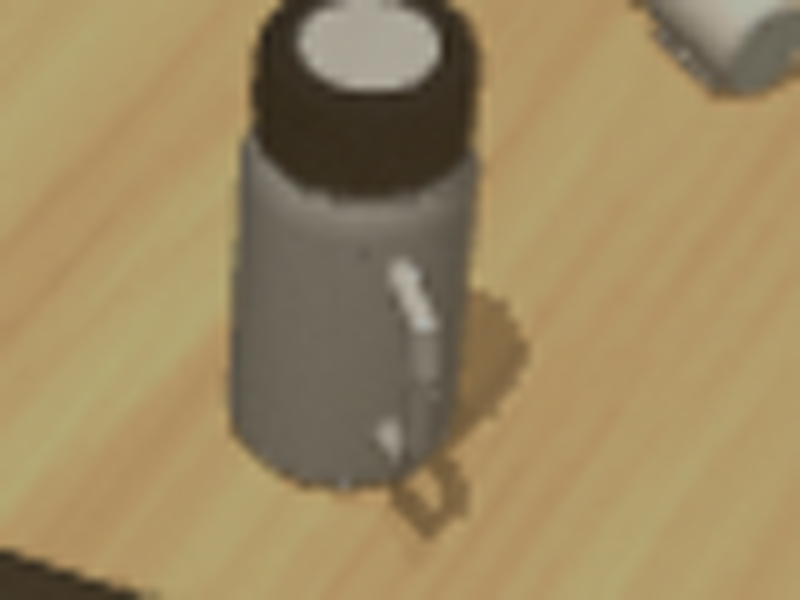

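View pics/top1z.png

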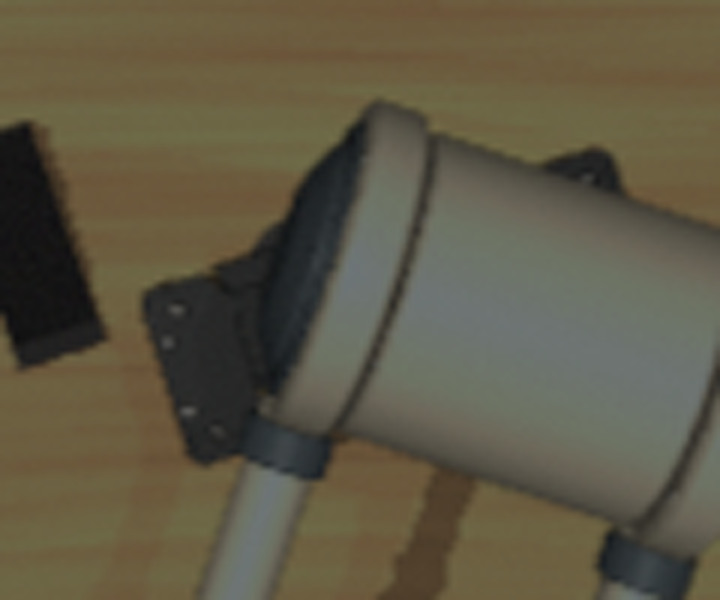

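After 1.4 rad of turning, the side view shows the handle at about x=305.5, up from 302.5, so the mug turned roughly 10° with the lid and shifted 1–2 mm. The z force is near zero. I'll go on turning more gently and check again.

Call:
apply_moves --targets '[{"translation": [0,0,0.03],"yaw": 0.1},{"translation": [0,0,0.05],"yaw": 0.2},{"translation": [0,0,0.08],"yaw": 0.3},{"translation": [0,0,0.1],"yaw": 0.4},{"translation": [0,0,0.13],"yaw": 0.5},{"translation": [0,0,0.16],"yaw": 0.6},{"translation": [0,0,0.18],"yaw": 0.7},{"translation": [0,0,0.21],"yaw": 0.8},{"translation": [0,0,0.23],"yaw": 0.9},{"translation": [0,0,0.26],"yaw": 1.0}]'

```text
time_s: 6.45
position: [0.4754, -0.1297, 0.3149]
tcp_rot: [-0.002, 0.799, 0.602, -0.001]
ft_force: [-0.9, 0.5, -1.0]
grip_width: 0.0648
```

```bash
cat > side.py <<'E'
from h import *
import sys
s=r.get_state();print(s['time_s'],s['position'].round(4),'yaw',np.arctan2(*T_tool(s)[[1,0],0]).round(3),s['ft_force'].round(2),s['torque'].round(3),s['joints'].round(3),round(s['grip_width'],4))
im=capture('side');cv2.imwrite(f'pics/{sys.argv[1]}.png',cv2.resize(im[160:220,260:340],None,fx=10,fy=10,interpolation=cv2.INTER_CUBIC))
E
python3 side.py s3
```

```text
6.45 [ 0.4754 -0.1297  0.3149] yaw 1.291 [-0.9   0.52 -1.  ] [ 0.019  0.057 -0.015] [-3.360e-01 -1.970e-01  1.667e+00  1.000e-03  1.676e+00 -5.600e-02] 0.0648
```

View pics/s3.png

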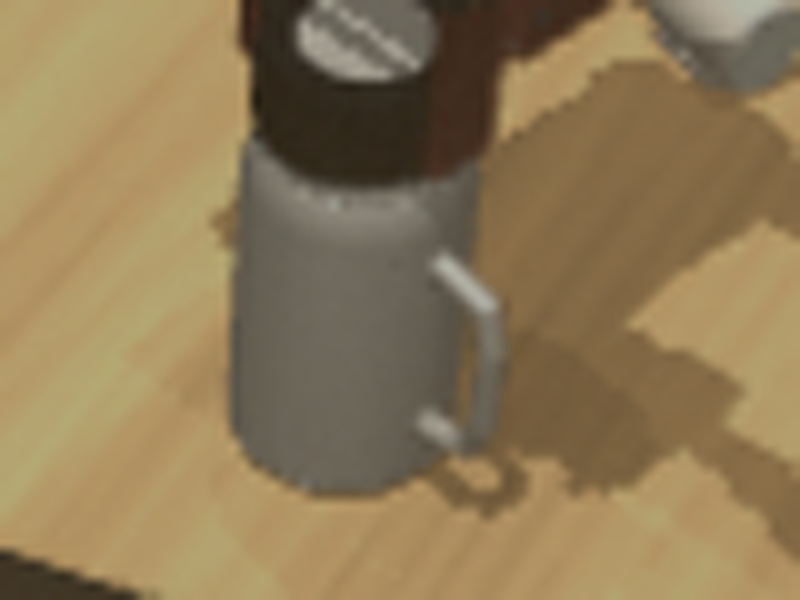

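The handle is now at about x=309 (around 163°). The mug has turned about 25° in total while the lid climbed, and a slight upward pull is unloading its foot. I'll press down lightly while turning so the mug stays put.

Call:
apply_moves --targets '[{"translation": [0,0,-0.05],"yaw": 0},{"translation": [0,0,-0.1],"yaw": 0},{"translation": [0,0,-0.08],"yaw": 0.06},{"translation": [0,0,-0.07],"yaw": 0.12},{"translation": [0,0,-0.05],"yaw": 0.18},{"translation": [0,0,-0.04],"yaw": 0.24},{"translation": [0,0,-0.02],"yaw": 0.3},{"translation": [0,0,-0.01],"yaw": 0.36},{"translation": [0,0,0.01],"yaw": 0.42},{"translation": [0,0,0.03],"yaw": 0.5}]'

```text
time_s: 7.5
position: [0.4755, -0.1298, 0.3159]
tcp_rot: [-0.002, 0.623, 0.782, -0.001]
ft_force: [-1.0, 0.7, 3.1]
grip_width: 0.0647
```

```bash
python3 side.py s4
```

```text
7.5 [ 0.4755 -0.1298  0.3159] yaw 1.796 [-0.95  0.7   3.09] [ 0.038  0.06  -0.12 ] [-3.350e-01 -1.980e-01  1.666e+00 -1.000e-03  1.677e+00 -5.600e-01] 0.0647
```

View pics/s4.png

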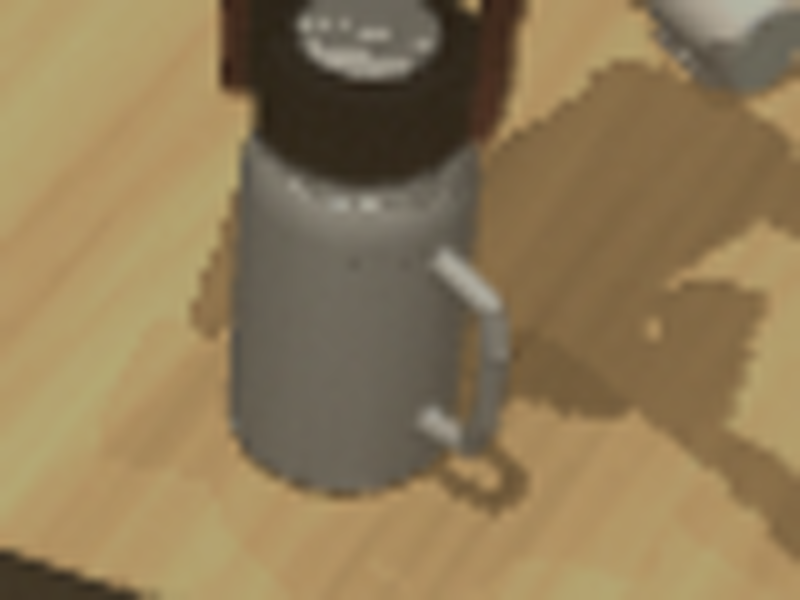

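Pressing with about 3 N keeps the handle still at about x=309, so I'll continue like that.

Call:
apply_moves --targets '[{"translation": [0,0,-0.06],"yaw": 0.1},{"translation": [0,0,-0.03],"yaw": 0.2},{"translation": [0,0,-0.01],"yaw": 0.3},{"translation": [0,0,0.02],"yaw": 0.4},{"translation": [0,0,0.04],"yaw": 0.5},{"translation": [0,0,0.07],"yaw": 0.6},{"translation": [0,0,0.1],"yaw": 0.7},{"translation": [0,0,0.12],"yaw": 0.8},{"translation": [0,0,0.15],"yaw": 0.9},{"translation": [0,0,0.17],"yaw": 1.0}]'

```text
time_s: 8.55
position: [0.4755, -0.1298, 0.3182]
tcp_rot: [-0.0, 0.17, 0.985, -0.002]
ft_force: [-1.3, 0.2, 3.8]
grip_width: 0.065
```

```bash
python3 side.py s5
```

```text
8.55 [ 0.4755 -0.1298  0.3182] yaw 2.8 [-1.26  0.16  3.78] [ 0.164  0.057 -0.077] [-0.334 -0.2    1.664 -0.004  1.678 -1.564] 0.065
```

View pics/s5.png

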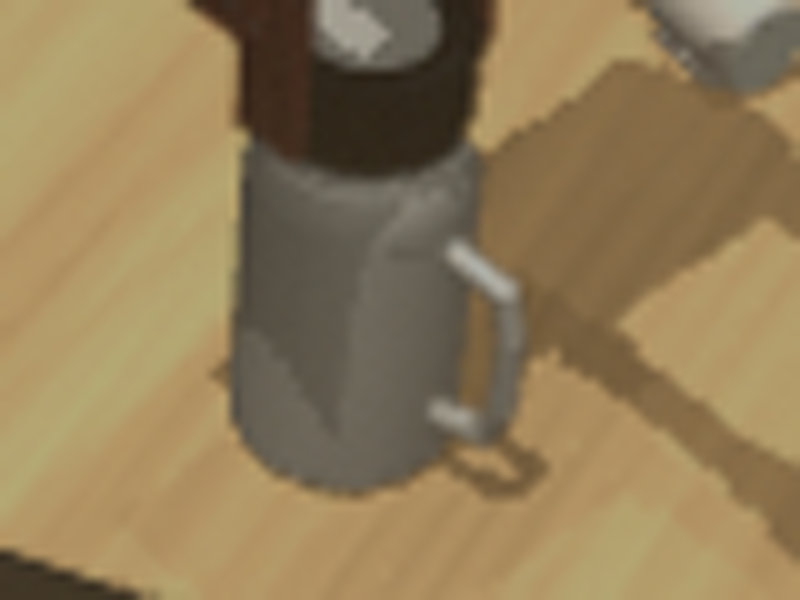

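Call:
apply_moves --targets '[{"translation": [0,0,-0.1],"yaw": 0},{"translation": [0,0,-0.16],"yaw": 0},{"translation": [0,0,-0.14],"yaw": 0.08},{"translation": [0,0,-0.12],"yaw": 0.16},{"translation": [0,0,-0.1],"yaw": 0.24},{"translation": [0,0,-0.08],"yaw": 0.32},{"translation": [0,0,-0.06],"yaw": 0.4},{"translation": [0,0,-0.04],"yaw": 0.48},{"translation": [0,0,-0.01],"yaw": 0.56},{"translation": [0,0,0.01],"yaw": 0.64}]'

```text
time_s: 9.6
position: [0.4756, -0.1298, 0.3193]
tcp_rot: [0.001, -0.15, 0.989, -0.002]
ft_force: [-0.9, 0.3, 5.0]
grip_width: 0.0647
```

```bash
python3 side.py s6
```

```text
9.6 [ 0.4756 -0.1298  0.3193] yaw -2.84 [-0.87  0.25  4.99] [ 0.203  0.092 -0.153] [-0.335 -0.201  1.663 -0.003  1.676 -2.207] 0.0647
```

View pics/s6.png

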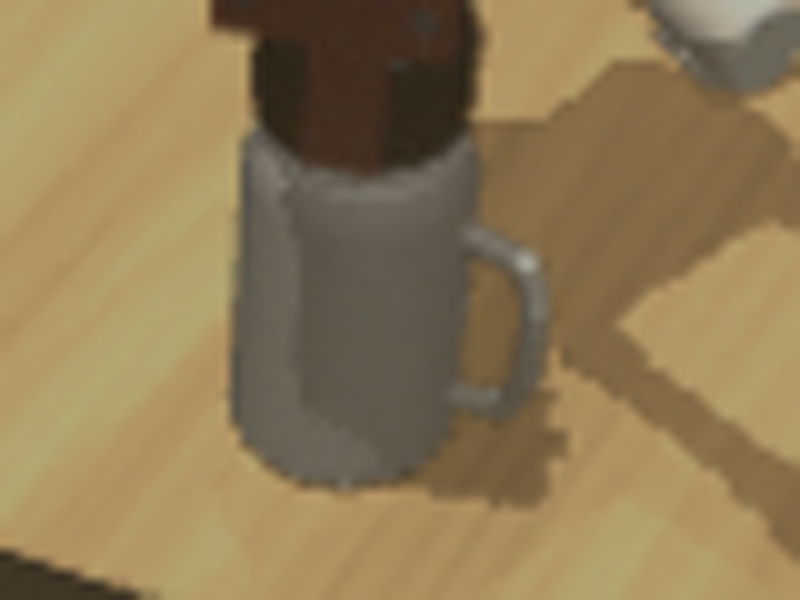

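The handle has now swung to about x=314 (around 185°), so pressing harder drags the mug more. The lower flank must be rubbing, and the middle of the play is better. The lid has turned about 213° relative to the mug. Now I'll regrip.

Call:
apply_moves --targets '[{"translation": [0,0,0],"yaw": 0},{"translation": [0,0,0],"yaw": 0},{"translation": [0,0,0],"yaw": 0},{"translation": [0,0,0],"yaw": 0},{"translation": [0,0,0],"yaw": 0},{"translation": [0,0,0],"yaw": 0},{"translation": [0,0,0],"yaw": -0.12},{"translation": [0,0,0],"yaw": -0.24},{"translation": [0,0,0],"yaw": -0.36},{"translation": [0,0,0],"yaw": -0.5}]' --jaw 8.4

```text
time_s: 10.65
position: [0.4756, -0.1299, 0.3192]
tcp_rot: [0.0, 0.1, 0.995, -0.002]
ft_force: [-0.1, 1.0, 0.1]
grip_width: 0.0839
```

Call:
apply_moves --targets '[{"translation": [0,0,0],"yaw": -0.14},{"translation": [0,0,0],"yaw": -0.28},{"translation": [0,0,0],"yaw": -0.42},{"translation": [0,0,0],"yaw": -0.56},{"translation": [0,0,0],"yaw": -0.7},{"translation": [0,0,0],"yaw": -0.84},{"translation": [0,0,0],"yaw": -0.98},{"translation": [0,0,0],"yaw": -1.12},{"translation": [0,0,0],"yaw": -1.26},{"translation": [0,0,0],"yaw": -1.4}]'

```text
time_s: 11.65
position: [0.4756, -0.1299, 0.3192]
tcp_rot: [-0.001, 0.719, 0.695, -0.002]
ft_force: [-0.5, -0.4, -0.6]
grip_width: 0.0843
```

Call:
apply_moves --targets '[{"translation": [0,0,0],"yaw": -0.14},{"translation": [0,0,0],"yaw": -0.28},{"translation": [0,0,0],"yaw": -0.42},{"translation": [0,0,0],"yaw": -0.56},{"translation": [0,0,0],"yaw": -0.7},{"translation": [0,0,0],"yaw": -0.8},{"translation": [0,0,0],"yaw": -0.8},{"translation": [0,0,0],"yaw": -0.8},{"translation": [0,0,0],"yaw": -0.8},{"translation": [0,0,0],"yaw": -0.8}]'

```text
time_s: 12.65
position: [0.4756, -0.1298, 0.3192]
tcp_rot: [-0.002, 0.933, 0.36, -0.001]
ft_force: [-0.2, 0.4, 0.1]
grip_width: 0.0838
```

```bash
python3 look.py w7 0.163 75;python3 side.py s7
```

```text
12.65 [ 0.4756 -0.1298  0.3192] yaw 0.737 tilt [-0.004   0.0026 -1.    ] [-3.360e-01 -1.970e-01  1.660e+00  1.000e-03  1.684e+00  4.980e-01] [-0.21  0.38  0.07] 0.0838
[ 0.4757 -0.1292] 0.0407 [262.  264.4] 0.0002
[ 0.6165 -0.1468] 0.0205 [503.7  76.9] 0.0037
12.7 [ 0.4756 -0.1298  0.3192] yaw 0.737 [-0.39 -0.19  0.23] [ 0.017 -0.043 -0.026] [-3.360e-01 -1.970e-01  1.660e+00  1.000e-03  1.684e+00  4.980e-01] 0.084
```

View pics/s7.png

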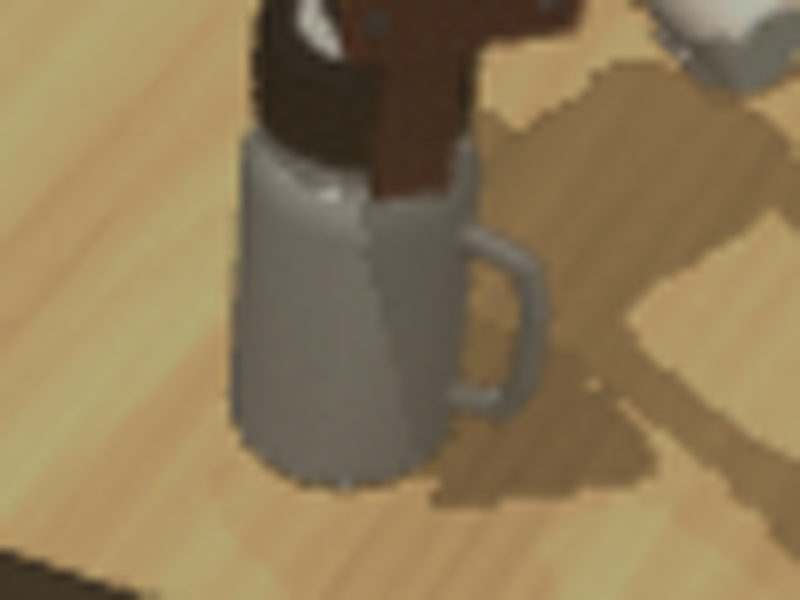

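View pics/w7.png

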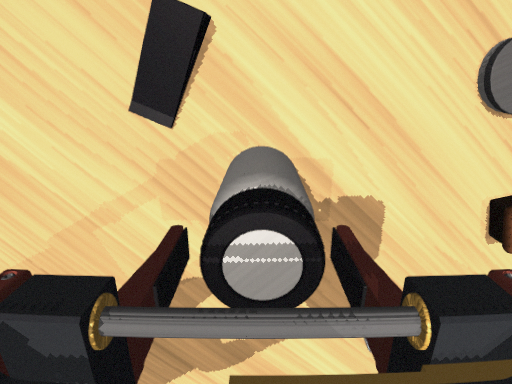

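The handle is unchanged and the lid stays where it was. The lid sits about 2.5 px to the right of the finger midline, so I'll centre by about 0.8 mm and close.

Call:
apply_moves --targets '[{"translation": [0.05,-0.06,0],"yaw": 0},{"translation": [0.05,-0.06,0],"yaw": 0},{"translation": [0.05,-0.06,0],"yaw": 0},{"translation": [0.05,-0.06,0],"yaw": 0},{"translation": [0.05,-0.06,0],"yaw": 0},{"translation": [0.05,-0.06,0],"yaw": 0},{"translation": [0.05,-0.06,0],"yaw": 0},{"translation": [0.05,-0.06,0],"yaw": 0},{"translation": [0.05,-0.06,0],"yaw": 0},{"translation": [0.05,-0.06,0],"yaw": 0}]' --jaw 5.5 --force 25

```text
time_s: 13.75
position: [0.4761, -0.1304, 0.3192]
tcp_rot: [-0.002, 0.933, 0.36, -0.001]
ft_force: [0.0, 0.9, -0.4]
grip_width: 0.0651
```

Call:
apply_moves --targets '[{"translation": [0,0,0.05],"yaw": 0},{"translation": [0,0,0.07],"yaw": 0.08},{"translation": [0,0,0.09],"yaw": 0.16},{"translation": [0,0,0.11],"yaw": 0.24},{"translation": [0,0,0.13],"yaw": 0.32},{"translation": [0,0,0.15],"yaw": 0.4},{"translation": [0,0,0.18],"yaw": 0.48},{"translation": [0,0,0.2],"yaw": 0.56},{"translation": [0,0,0.22],"yaw": 0.64},{"translation": [0,0,0.24],"yaw": 0.72}]'

```text
time_s: 14.75
position: [0.4761, -0.1304, 0.3214]
tcp_rot: [-0.001, 0.745, 0.667, -0.002]
ft_force: [-0.6, -0.1, -1.6]
grip_width: 0.0646
```

```bash
python3 side.py s8
```

```text
14.75 [ 0.4761 -0.1304  0.3214] yaw 1.46 [-0.62 -0.15 -1.6 ] [-0.065 -0.122  0.018] [-0.336 -0.196  1.655 -0.002  1.687 -0.225] 0.0646
```

View pics/s8.png

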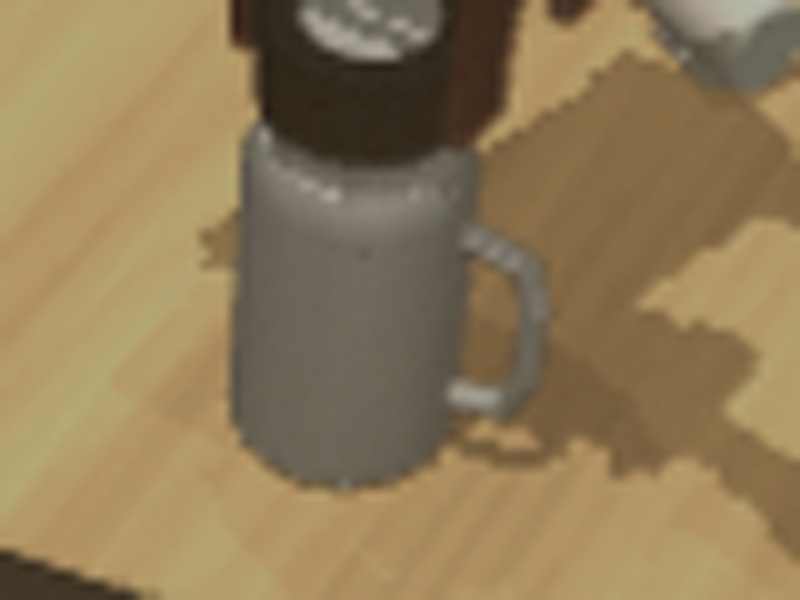

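Staying in mid-play works: the handle did not move at all over 0.72 rad. The lid is about 254° from home. I'll continue the same way.

Call:
apply_moves --targets '[{"translation": [0,0,0.01],"yaw": 0.08},{"translation": [0,0,0.03],"yaw": 0.16},{"translation": [0,0,0.05],"yaw": 0.24},{"translation": [0,0,0.07],"yaw": 0.32},{"translation": [0,0,0.09],"yaw": 0.4},{"translation": [0,0,0.11],"yaw": 0.48},{"translation": [0,0,0.14],"yaw": 0.56},{"translation": [0,0,0.16],"yaw": 0.64},{"translation": [0,0,0.18],"yaw": 0.72},{"translation": [0,0,0.2],"yaw": 0.8}]'

```text
time_s: 15.8
position: [0.476, -0.1304, 0.3233]
tcp_rot: [-0.001, 0.424, 0.906, -0.003]
ft_force: [-0.2, 1.4, -1.5]
grip_width: 0.0649
```

```bash
python3 side.py s9
```

```text
15.8 [ 0.476  -0.1304  0.3233] yaw 2.265 [-0.17  1.38 -1.5 ] [-0.023 -0.087  0.037] [-0.335 -0.198  1.653 -0.005  1.688 -1.03 ] 0.0649
```

View pics/s9.png

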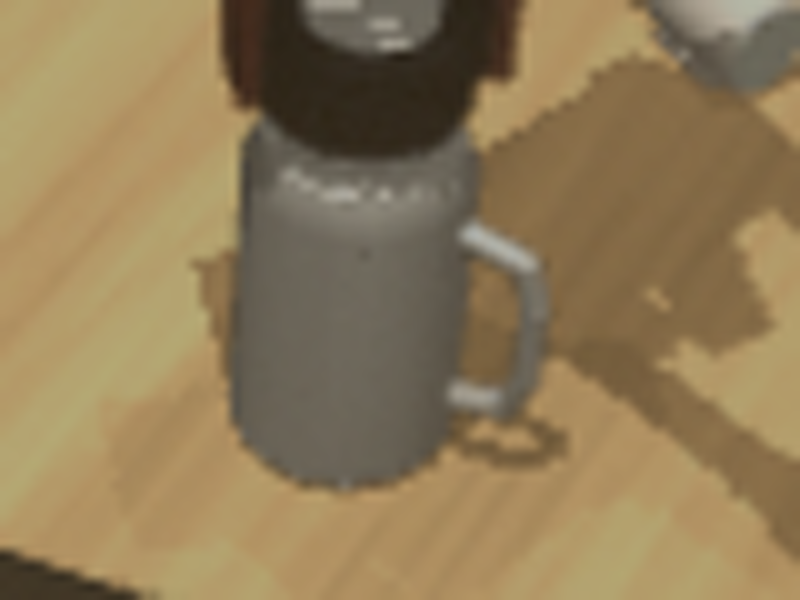

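The mug still hasn't moved and the lid is at about 300°. I'll turn another 0.7 rad, which is past the latest point where the thread should let go.

Call:
apply_moves --targets '[{"translation": [0,0,0.01],"yaw": 0.08},{"translation": [0,0,0.03],"yaw": 0.16},{"translation": [0,0,0.05],"yaw": 0.24},{"translation": [0,0,0.07],"yaw": 0.32},{"translation": [0,0,0.09],"yaw": 0.4},{"translation": [0,0,0.11],"yaw": 0.48},{"translation": [0,0,0.14],"yaw": 0.56},{"translation": [0,0,0.16],"yaw": 0.64},{"translation": [0,0,0.18],"yaw": 0.72},{"translation": [0,0,0.18],"yaw": 0.72}]'

```text
time_s: 16.85
position: [0.4759, -0.1304, 0.3252]
tcp_rot: [-0.0, 0.077, 0.997, -0.003]
ft_force: [-1.9, -0.1, 0.0]
grip_width: 0.0649
```

Call:
apply_moves --targets '[{"translation": [0,0,0.03],"yaw": 0},{"translation": [0,0,0.06],"yaw": 0},{"translation": [0,0,0.09],"yaw": 0},{"translation": [0,0,0.12],"yaw": 0},{"translation": [0,0,0.15],"yaw": 0},{"translation": [0,0,0.18],"yaw": 0},{"translation": [0,0,0.21],"yaw": 0},{"translation": [0,0,0.25],"yaw": 0},{"translation": [0,0,0.25],"yaw": 0},{"translation": [0,0,0.25],"yaw": 0}]'

```text
time_s: 17.85
position: [0.4759, -0.1304, 0.3278]
tcp_rot: [0.0, 0.077, 0.997, -0.003]
ft_force: [-1.6, -0.4, -2.0]
grip_width: 0.0649
```

```bash
python3 side.py s10
```

```text
17.85 [ 0.4759 -0.1304  0.3278] yaw 2.988 [-1.64 -0.38 -1.95] [ 0.086  0.053 -0.031] [-0.335 -0.2    1.647 -0.005  1.693 -1.752] 0.0649
```

View pics/s10.png

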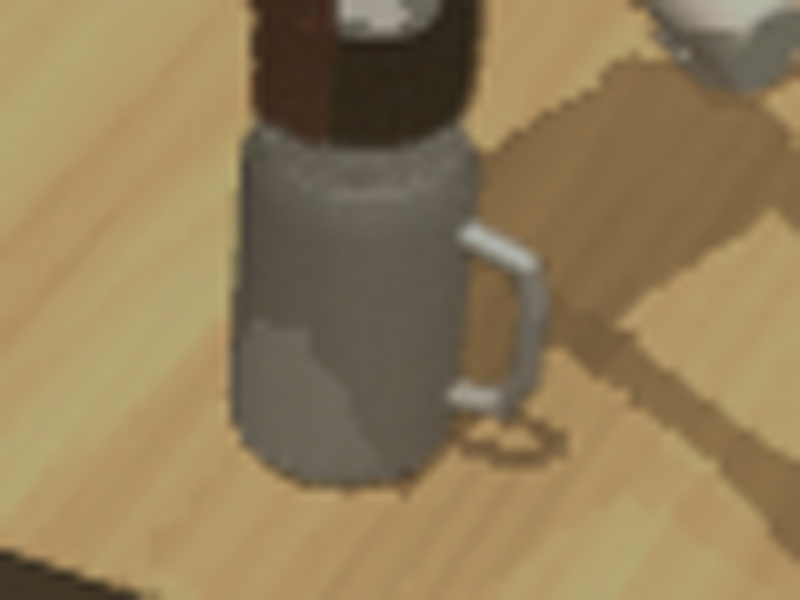

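The lid came up 2.5 mm with only about −2 N on the wrist, well below the mug's 4.5–6.4 N weight, and the mug didn't move. The thread has let go, so I'll lift clear slowly.

Call:
apply_moves --targets '[{"translation": [0,0,0.2],"yaw": 0},{"translation": [0,0,0.4],"yaw": 0},{"translation": [0,0,0.6],"yaw": 0},{"translation": [0,0,0.8],"yaw": 0},{"translation": [0,0,1.0],"yaw": 0},{"translation": [0,0,1.3],"yaw": 0},{"translation": [0,0,1.6],"yaw": 0},{"translation": [0,0,2.0],"yaw": 0},{"translation": [0,0,2.5],"yaw": 0},{"translation": [0,0,3.0],"yaw": 0}]'

```text
time_s: 18.9
position: [0.4759, -0.1304, 0.3583]
tcp_rot: [0.0, 0.077, 0.997, -0.003]
ft_force: [0.3, 0.6, -0.3]
grip_width: 0.0649
```

```bash
python3 side.py s11
```

```text
18.9 [ 0.4759 -0.1304  0.3583] yaw 2.988 [ 0.27  0.6  -0.29] [ 0.017 -0.134  0.031] [-0.335 -0.202  1.595 -0.005  1.747 -1.752] 0.0649
```

View pics/s11.png

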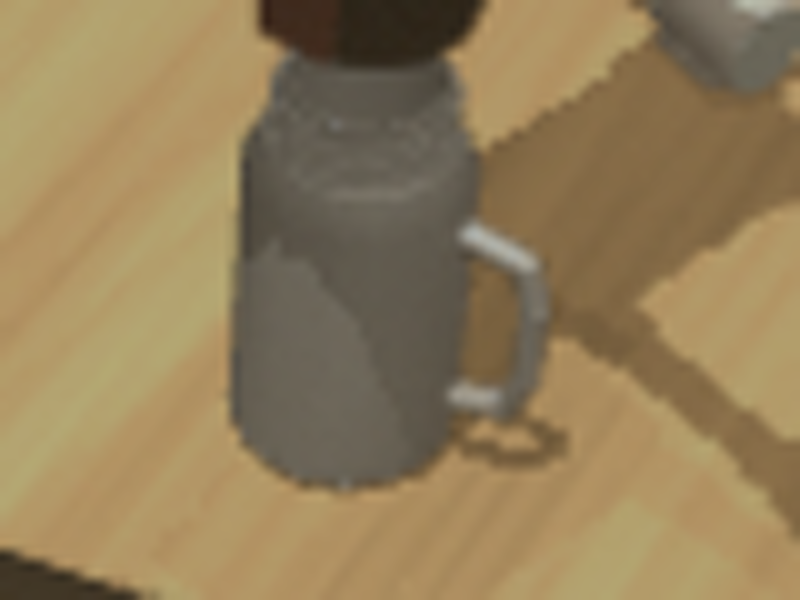

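The lid is off, the neck is bare and the mug hasn't moved. I'll raise it and move part of the way, then use the wrist camera to refine the coaster position.

Call:
apply_moves --targets '[{"translation": [0,0,1.5],"yaw": 0},{"translation": [0,0,3],"yaw": 0},{"translation": [0.2,3,4],"yaw": 0},{"translation": [0.5,6,4],"yaw": 0},{"translation": [0.8,9,4],"yaw": 0},{"translation": [1.1,12,4],"yaw": 0},{"translation": [1.4,15,4],"yaw": 0},{"translation": [1.7,18,4],"yaw": 0},{"translation": [2,21,4],"yaw": 0},{"translation": [2.2,23,4],"yaw": 0}]'

```text
time_s: 19.95
position: [0.4979, 0.1014, 0.401]
tcp_rot: [0.002, 0.076, 0.997, -0.002]
ft_force: [0.8, -0.7, -1.4]
grip_width: 0.0651
```

Call:
apply_moves --targets '[{"translation": [0,0,0],"yaw": 0},{"translation": [0,0,0],"yaw": 0},{"translation": [0,0,0],"yaw": 0},{"translation": [0,0,0],"yaw": 0},{"translation": [0,0,0],"yaw": 0},{"translation": [0,0,0],"yaw": 0},{"translation": [0,0,0],"yaw": 0},{"translation": [0,0,0],"yaw": 0},{"translation": [0,0,0],"yaw": 0},{"translation": [0,0,0],"yaw": 0}]'

```text
time_s: 20.95
position: [0.4979, 0.1014, 0.4009]
tcp_rot: [0.002, 0.076, 0.997, -0.002]
ft_force: [-0.8, -0.4, -1.1]
grip_width: 0.065
```

```bash
python3 look.py w12 0.009 100
```

```text
20.95 [0.4979 0.1014 0.4009] yaw 2.989 tilt [ 0.0028 -0.0049 -1.    ] [ 0.136 -0.158  1.48  -0.005  1.817 -1.284] [-0.76 -0.45 -1.07] 0.065
[0.6433 0.0779] 0.11 [259.2 264.6] 0.0004
[0.4965 0.228 ] 0.0784 [362.1 145. ] 0.0004
```

View pics/w12.png

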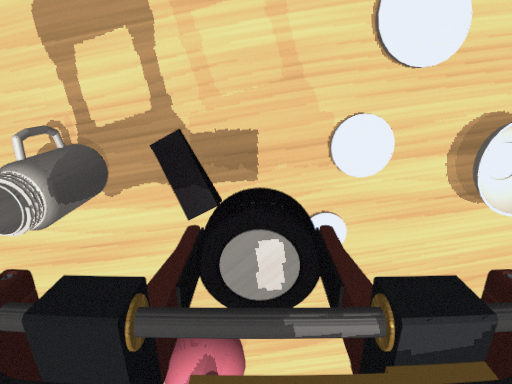

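The coaster is at (362,145), which puts it at (0.4965, 0.228) with a 78.4 mm diameter, so it is the middle size. Next I'll check how the lid sits in the grip.

```bash
python3 look.py w13 0.2445 100; python3 - <<'E'
from h import *
s=r.get_state();print((T_tool(s)@[0,0,.163,1]).round(4))
E
```

```text
21.0 [0.4979 0.1015 0.4009] yaw 2.989 tilt [ 0.0028 -0.0049 -1.    ] [ 0.136 -0.158  1.481 -0.005  1.817 -1.284] [-0.44 -1.19 -1.39] 0.0646
[0.498  0.1017] 0.0403 [259.1 264.5] 0.0002
[0.4818 0.1386] 0.0154 [330.3 224.7] 0.0027
[0.4199 0.0025] 0.0122 [ 19.1 144. ] 0.0022
[0.4443 0.1566] 0.0287 [362.1 145. ] 0.0002
[0.3984 0.1855] 0.0344 [423.2  26.4] 0.0031
[0.4984 0.1006 0.238  1.    ]
```

Call:
apply_moves --targets '[{"translation": [0,2,0],"yaw": 0},{"translation": [0,4,0],"yaw": 0},{"translation": [0,6,0],"yaw": 0},{"translation": [0,8,0],"yaw": 0},{"translation": [-0.1,10,0],"yaw": 0},{"translation": [-0.1,12,-1],"yaw": 0},{"translation": [-0.1,12.7,-3],"yaw": 0},{"translation": [-0.1,12.7,-5],"yaw": 0},{"translation": [-0.1,12.7,-7],"yaw": 0},{"translation": [-0.1,12.7,-9],"yaw": 0}]'

```text
time_s: 22.05
position: [0.4968, 0.2287, 0.3101]
tcp_rot: [0.002, 0.076, 0.997, -0.002]
ft_force: [0.1, -0.8, -1.0]
grip_width: 0.0648
```

Call:
apply_moves --targets '[{"translation": [0,0,-2],"yaw": 0},{"translation": [0,0,-4],"yaw": 0},{"translation": [0,0,-6],"yaw": 0},{"translation": [0,0,-7],"yaw": 0},{"translation": [0,0,-8],"yaw": 0},{"translation": [0,0,-9],"yaw": 0},{"translation": [0,0,-9.5],"yaw": 0},{"translation": [0,0,-9.8],"yaw": 0},{"translation": [0,0,-10],"yaw": 0},{"translation": [0,0,-10],"yaw": 0}]'

```text
time_s: 23.05
position: [0.4969, 0.2287, 0.2103]
tcp_rot: [0.002, 0.076, 0.997, -0.002]
ft_force: [0.3, 0.3, -0.9]
grip_width: 0.0649
```

```bash
python3 look.py w14 0.059 100; python3 - <<'E'
from h import *
s=r.get_state();print((T_tool(s)@[0,0,.163,1]).round(4))
im=capture('side');cv2.imwrite('pics/s14.png',cv2.resize(im[220:320,160:290],None,fx=6,fy=6,interpolation=cv2.INTER_CUBIC))
E
```

```text
23.05 [0.4969 0.2287 0.2103] yaw 2.989 tilt [ 0.0031 -0.0048 -1.    ] [ 3.710e-01 -1.000e-03  1.671e+00 -6.000e-03  1.470e+00 -1.047e+00] [ 0.31  0.3  -0.92] 0.0649
[0.5495 0.1926] 0.0375 [209.3 357.9] 0.0031
[0.4939 0.2294] 0.0388 [259.4 264.7] 0.0002
[0.4715 0.2328] 0.0495 [259.3 195.2] 0.0037
[0.4975 0.2279 0.0475 1.    ]
```

View pics/w14.png

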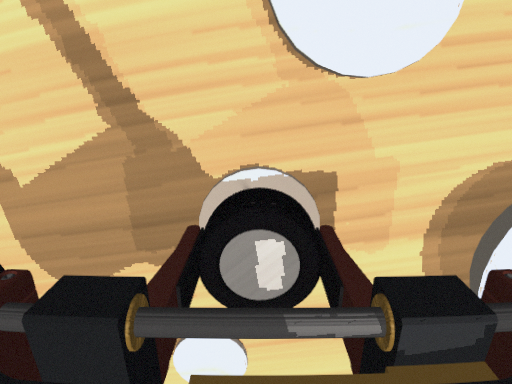

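View pics/s14.png

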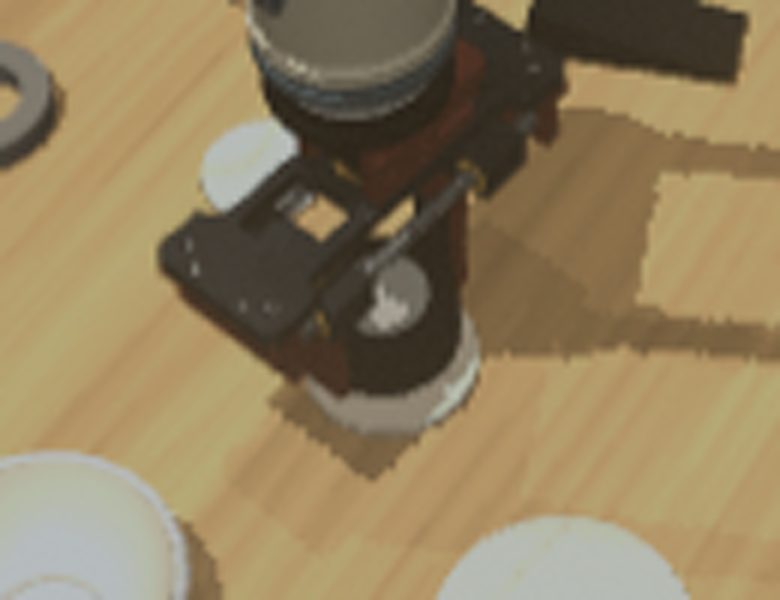

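The lid is hovering about 13 mm above the coaster and looks centred in both views: in the wrist image the coaster edges at 200 and 320 straddle the lid evenly. I'll creep down.

Call:
apply_moves --targets '[{"translation": [0,0,-0.3],"yaw": 0},{"translation": [0,0,-0.6],"yaw": 0},{"translation": [0,0,-0.8],"yaw": 0},{"translation": [0,0,-0.9],"yaw": 0},{"translation": [0,0,-1.0],"yaw": 0},{"translation": [0,0,-1.05],"yaw": 0},{"translation": [0,0,-1.1],"yaw": 0},{"translation": [0,0,-1.15],"yaw": 0},{"translation": [0,0,-1.2],"yaw": 0},{"translation": [0,0,-1.2],"yaw": 0}]'

```text
time_s: 24.15
position: [0.497, 0.2287, 0.1985]
tcp_rot: [0.002, 0.076, 0.997, -0.002]
ft_force: [1.1, -0.3, -0.7]
grip_width: 0.065
```

Call:
apply_moves --targets '[{"translation": [0,0,-0.02],"yaw": 0},{"translation": [0,0,-0.04],"yaw": 0},{"translation": [0,0,-0.06],"yaw": 0},{"translation": [0,0,-0.08],"yaw": 0},{"translation": [0,0,-0.1],"yaw": 0},{"translation": [0,0,-0.1],"yaw": 0},{"translation": [0,0,-0.1],"yaw": 0},{"translation": [0,0,-0.1],"yaw": 0},{"translation": [0,0,-0.1],"yaw": 0},{"translation": [0,0,-0.1],"yaw": 0}]'

```text
time_s: 25.15
position: [0.497, 0.2287, 0.1975]
tcp_rot: [0.002, 0.076, 0.997, -0.002]
ft_force: [0.6, 0.0, -0.2]
grip_width: 0.0651
```

Call:
apply_moves --targets '[{"translation": [0,0,-0.02],"yaw": 0},{"translation": [0,0,-0.04],"yaw": 0},{"translation": [0,0,-0.06],"yaw": 0},{"translation": [0,0,-0.08],"yaw": 0},{"translation": [0,0,-0.1],"yaw": 0},{"translation": [0,0,-0.1],"yaw": 0},{"translation": [0,0,-0.1],"yaw": 0},{"translation": [0,0,-0.1],"yaw": 0},{"translation": [0,0,-0.1],"yaw": 0},{"translation": [0,0,-0.1],"yaw": 0}]'

```text
time_s: 26.15
position: [0.497, 0.2287, 0.1969]
tcp_rot: [0.002, 0.076, 0.997, -0.002]
ft_force: [-2.8, -1.1, 5.7]
grip_width: 0.0646
```

Contact at +5.7 N. I'll release and back off straight up.

Call:
apply_moves --targets '[{"translation": [0,0,0],"yaw": 0},{"translation": [0,0,0],"yaw": 0},{"translation": [0,0,0],"yaw": 0},{"translation": [0,0,0],"yaw": 0},{"translation": [0,0,0],"yaw": 0},{"translation": [0,0,0],"yaw": 0},{"translation": [0,0,0],"yaw": 0},{"translation": [0,0,0],"yaw": 0},{"translation": [0,0,0],"yaw": 0},{"translation": [0,0,0],"yaw": 0}]' --jaw 8.6

```text
time_s: 27.15
position: [0.497, 0.2287, 0.197]
tcp_rot: [0.002, 0.076, 0.997, -0.002]
ft_force: [-0.3, 0.1, 0.3]
grip_width: 0.0863
```

Call:
apply_moves --targets '[{"translation": [0,0,0.5],"yaw": 0},{"translation": [0,0,1],"yaw": 0},{"translation": [0,0,2],"yaw": 0},{"translation": [0,0,4],"yaw": 0},{"translation": [0,0,6],"yaw": 0},{"translation": [0,0,8],"yaw": 0},{"translation": [0,0,10],"yaw": 0},{"translation": [0,0,12],"yaw": 0},{"translation": [0,0,14],"yaw": 0},{"translation": [0,0,16],"yaw": 0}]'

```text
time_s: 28.15
position: [0.4968, 0.2287, 0.359]
tcp_rot: [0.003, 0.076, 0.997, -0.002]
ft_force: [0.5, -0.1, 0.1]
grip_width: 0.0859
```

Call:
apply_moves --targets '[{"translation": [0,-3,2],"yaw": 0},{"translation": [0,-6,4],"yaw": 0},{"translation": [0,-9,4],"yaw": 0},{"translation": [-1,-12,4],"yaw": 0},{"translation": [-2,-15,4],"yaw": 0},{"translation": [-2,-15,4],"yaw": 0},{"translation": [-2,-15,4],"yaw": 0},{"translation": [-2,-15,4],"yaw": 0},{"translation": [-2,-15,4],"yaw": 0},{"translation": [-2,-15,4],"yaw": 0}]'

```text
time_s: 29.15
position: [0.477, 0.0794, 0.3988]
tcp_rot: [0.002, 0.075, 0.997, -0.002]
ft_force: [0.8, 0.5, -0.5]
grip_width: 0.0862
```

```bash
python3 look.py w20 0.041 100; python3 - <<'E'
from h import *
for n in('side','top'):
    im=capture(n);cv2.imwrite(f'pics/{n}20.png',im)
    x,y=(225,270) if n=='side' else (158,208)
    cv2.imwrite(f'pics/{n}20z.png',cv2.resize(im[y-30:y+30,x-40:x+40],None,fx=10,fy=10,interpolation=cv2.INTER_CUBIC))
    hsv=cv2.cvtColor(im,cv2.COLOR_BGR2HSV)
    w=((hsv[...,1]<60)&(hsv[...,2]>(110 if n=='top' else 160))).astype(np.uint8)*255
    for z in(.009,.041):
        for o in circ(n,w,z):
            if abs(o[0][0]-.497)<.03 and abs(o[0][1]-.228)<.03: print(n,z,*o)
E
```

```text
29.15 [0.477  0.0794 0.3988] yaw 2.991 tilt [ 0.0045 -0.0041 -1.    ] [ 0.096 -0.225  1.544 -0.005  1.819 -1.325] [ 0.83  0.45 -0.47] 0.0862
[0.4974 0.2283] 0.0407 [391.7 166.7] 0.0003
[0.4874 0.2163] 0.0664 [370.6 151.4] 0.0031
side 0.009 [0.4976 0.226 ] 0.0751 [225.  285.3] 0.0016
side 0.009 [0.5117 0.2106] 0.0361 [223.5 271.5] 0.0008
side 0.041 [0.4839 0.243 ] 0.0725 [225.  285.3] 0.0015
side 0.041 [0.4975 0.2281] 0.0348 [223.5 271.5] 0.0008
```

View pics/w20.png

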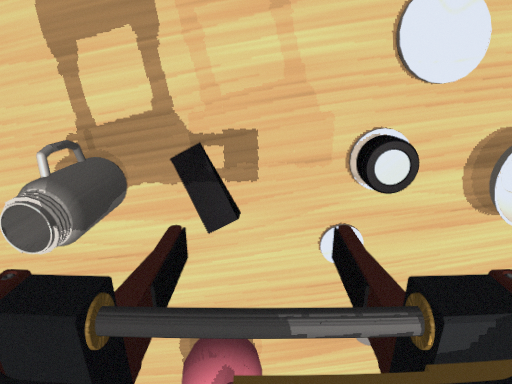

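View pics/top20z.png

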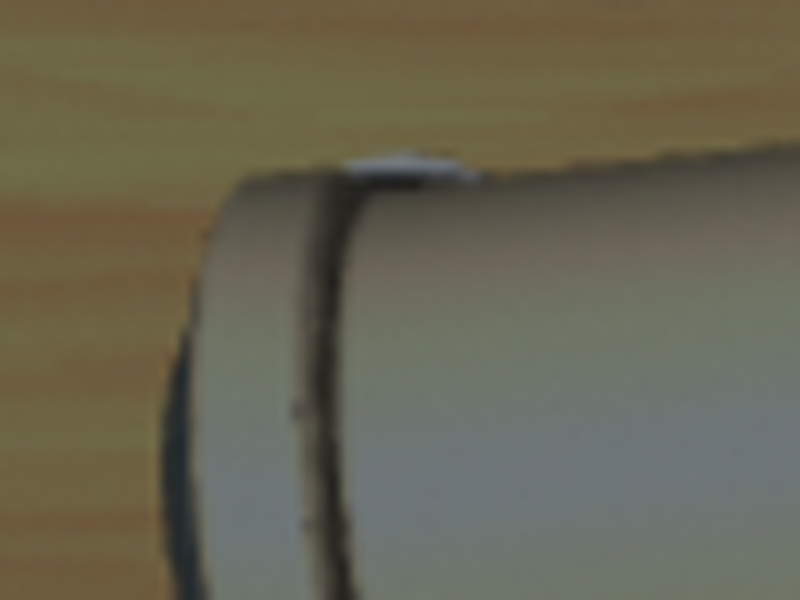

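View pics/side20.png

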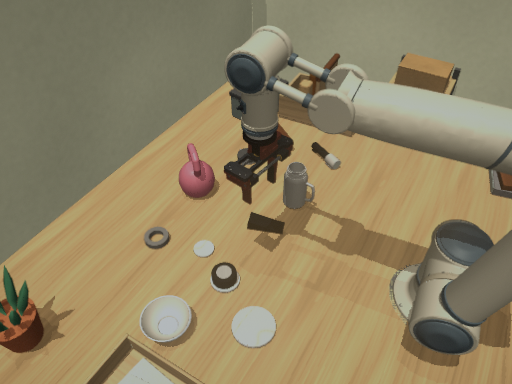

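The lid stands upright on the coaster, and both the wrist and side views put it at about (0.4974, 0.2283) against the coaster's (0.497, 0.228). The mug sits at its old spot, but its handle has turned. Next I'll measure the mug's position and handle direction.

```bash
python3 - <<'E'
from h import *
a=cv2.imread('pics/side0.png');b=cv2.imread('pics/side20.png')
cv2.imwrite('pics/cmp.png',np.hstack([cv2.resize(i[160:220,265:330],None,fx=6,fy=6,interpolation=cv2.INTER_CUBIC) for i in(a,b)]))
w=cv2.imread('pics/w20.png')
cv2.imwrite('pics/w20z.png',np.vstack([cv2.resize(w[130:250,0:150],None,fx=4,fy=4)[:,:480],cv2.resize(w[110:210,330:450],None,fx=4,fy=4)[:120]*0]) if 0 else cv2.resize(w[130:260,0:150],None,fx=4,fy=4))
cv2.imwrite('pics/t20m.png',cv2.resize(cv2.imread('pics/top20.png')[165:265,237:357],None,fx=6,fy=6,interpolation=cv2.INTER_CUBIC))
cv2.imwrite('pics/w20c.png',cv2.resize(w[110:210,330:450],None,fx=5,fy=5))
E
```

```text
(no output)
```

View pics/cmp.png

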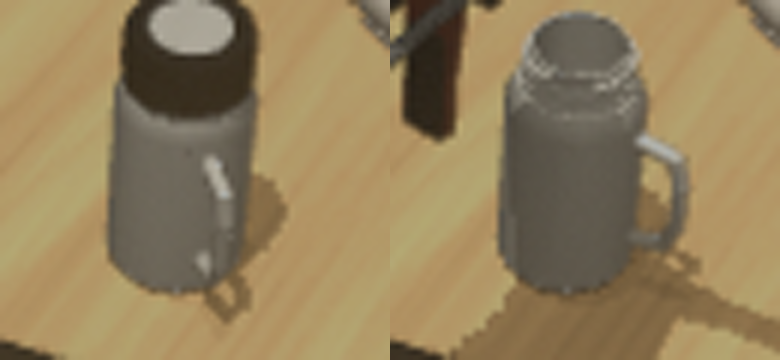

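View pics/t20m.png

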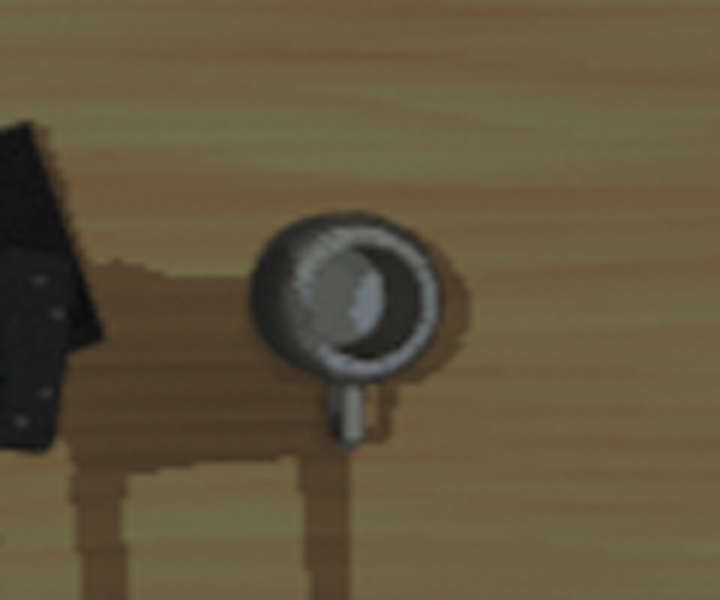

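View pics/w20c.png

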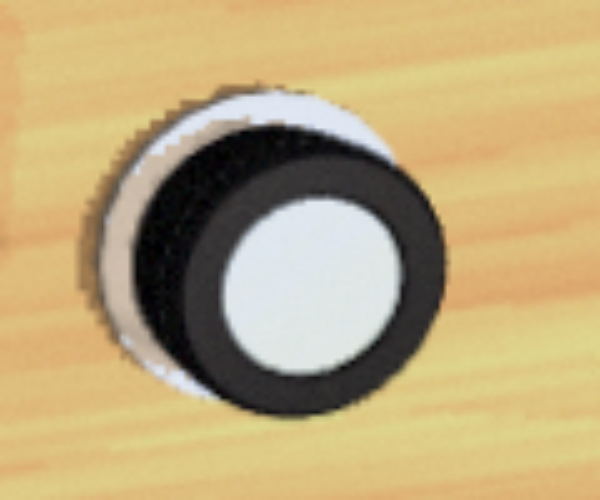

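Comparing the first and latest views, the mug's outline sits at the same pixels and only the handle direction changed. The lid is on the coaster with a margin all round, and the gripper is clear of everything. I won't handle the mug again just to turn its handle back.

```bash
python3 -c "
from cell import r
print(r.get_state()['time_s'],r.sign_off())"
```

```text
the job is handed in; nothing more can be done
29.3 None
```

The lid is off the mug and standing right way up on the middle-sized marble coaster. I handed the job in at 29.3 s with the gripper open and well clear. I unscrewed it in two grips, and it never came near the oak.

**Final checks**
- **Lid on coaster:** the wrist and side cameras both put the lid centre at about (0.4974, 0.228). I had measured the coaster at (0.497, 0.228) before placing, so the two centres agree to within about 1 mm. About 7 mm of coaster shows beyond the rim all round.
- **Setting down:** the lid was lowered to a light contact of about 6 N before I opened the fingers.
- **Other things:** nothing else on the shelf appears to have moved in the last pictures.

**Not perfect:**
- **Mug:** it is upright and within about a pixel of where it stood. However, it turned about 40–45° counter-clockwise with the lid during the first grip, so its handle points a different way. Staying in the middle of the thread's play stopped this in the second grip. I left the handle as it was so as not to risk moving the mug.
- **Top camera:** the arm hid the coaster from the top camera at the end, so the final centring rests on the other two views.

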